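Release and retract the pusher block of a syringe pump

ROBOT

A 6-joint arm with a two-finger parallel gripper is mounted at the origin on the work surface. World frame = base frame: x ahead of the robot, y to its left, z up, the work surface at z = 0. Lengths are in m, angles in rad, forces in N, time in s.
With the tool pointing down it reaches from about 0.25 to 0.725 m from the base axis. Payload 4 kg.
Tool frame: the origin (TCP) lies on the centre line of the jaws, within the pads' length; the fingertips stand 22 mm ahead of it and the grasp point (between the pads) lies 3 mm ahead of it; z points along the fingers, y is the line along which they close (so a half turn about z gives the same grasp; the last joint's range is limited). The gripper opens to 85 mm and grips with 20 to 120 N. Pads are 22 mm wide; open, the fingers measure 114 mm over their backs; the gripper's body (76 mm by 85 mm) begins 54 mm behind the grasp point. The pads swing forward as they close: fully open they stand 13 mm farther back than shut.
Start: joints at [1.236, 0.241, 0.005, 1.335, 0, 1.571], TCP at [0.164, 0.472, 0.253] pointing down, gripper open.
Joint ranges: [-2.72, 2.72], [-1.05, 1.87], [-1.09, 1.28], [-1.99, 2.15], [-1.42, 1.44], [-3.14, 3.14]. Speed limits (rad/s): [2.79, 2.79, 3.14, 3.14, 3.14, 3.14].

INTERFACE

Orientations are given as a unit quaternion [x, y, z, w].
In Python, from workcell import bot gives the robot as it stands.
- The arm moves only by the shell command python3 -m inch 'ROWS'. ROWS is JSON, one flat list of numbers, 7 for each row, row after row: the shift along the world's x, y, z in mm, then the turn, a rotation vector about the world's x, y, z in rad, then the opening in per cent of the stroke, from 0 (shut) to 100 (fully open). A call has 1 to 8 rows; each row is the pose to reach, as a shift and turn from the pose commanded when the call began; what a row does not reach only later rows make up. A row lasts 1/12 s, in which the tool goes at most 41.7 mm and 7.16 degrees, less where a joint would pass 70% of its speed; a pose out of reach is approached as far as the arm can. A call with a gripper value outside its range is refused whole. The fingers move at their own pace and stop on an object; the grip force is fixed at half the most. Time passes only in rows, so rows that repeat a pose let the fingers close. It gives the time, the measured TCP pose, the force, the opening and the grip force at its end, in the units of the state.
- bot.get_obs(): the state, without advancing time (a new reading comes with each control period).
- bot.camera(name): name is "scene" or "top"; returns the picture (384x512x3 uint8, blue, green, red); there is no depth.
- bot.camera_info(name): a dict with "intrinsics" (3x3 intrinsics, pixels), "distortion" ([k1, k2, p1, p2, k3] as OpenCV has them; the pictures are not rectified), "camera_from_world" (4x4, takes a point from world to camera coordinates). Camera axes: x right, y down, z forward; pixel columns grow to the right and rows downward; lengths in m; the calibration is good to about 2 mm. A picture is of the moment at which its call begins. camera_info takes no time and is no camera call.
- bot.job_done(): hands the job in; it is judged then, once.
Trained networks look in the newest picture that a camera, given by its name, has taken for a name from the list of things; names that differ only in an ending like _2 or _b are one class to them, and where a whole thing is asked for, a point or a joint stands for the part that bears it (a point fixed in the world has none). Each returns a list of dicts, best first, with "confidence" (0 to 1); they miss things now and then, are a little off and sometimes report something else, mostly with a low value. They report only what shows in the picture. A call takes as long as a camera call.
- bot.silhouettes(camera, target): "mask" (384x512 bool, what is visible of it) and "uv" ([column, row] in pixels, amid what is visible of it).
- bot.spot_point(camera, target): "uv" ([column, row] in pixels: a listed point, or the origin of a listed thing).
The state is a dict: "clock": time; "joint_pos": joint angles; "joint_vel": joint speeds; "tau": joint torques, N m; "eef_pos": TCP position; "tool_rot": TCP orientation; "ft_force": force on the tool from outside, world axes, zero at the start; "ft_torque": the same for the moment, N m; "grip_width": finger opening in m; "grasp_force": force on a finger pad.
Only numpy, scipy, OpenCV 4.12 (cv2) and the standard library are available. Lean on these libraries where they do the work, as an engineer would, in place of code of your own. Each camera call takes 0.05 s, during which the arm holds its last target. There are 200 camera calls.

TASK

Open the syringe pump for the next syringe: with a fingertip press the black release button on top of its pusher block, keep it held down and slide the block along the guide rods, away from the syringe cradle, all the way to its end stop against the far end plate. Only there let the button spring back up, so that the block stays locked at the stop. Nothing needs to be gripped or lifted; leave everything else on the bench where it is.

Things in the scene. Friction and masses are not known exactly. Their poses are not given: they have to be found in the camera images.
- pump: syringe pump, fixed: grey case 170 mm deep (own x, front panel to rear housing), 300 mm long (own y, from the syringe cradle to the end plate that is the stop), z up; origin: centre of its underside, on the bench. Rods and screw run along y at own x = -34 mm, 88 mm up. Rear housing (own x 20 to 85 mm) 110 mm high, end plates 118 mm; raised clamp over the cradle (own y -106 mm) 170 mm.
- pusher (a joint): place of the aluminium pusher block along the pump's +y axis, in m: 0 = nearest the cradle, 0.140 = end stop (against the end plate). Block 84 mm wide (x), 60 mm long (y), top 132 mm above the bench; at 0 its middle is at own y = -35 mm of the pump. Unlocked it slides with about 1 N; while the button is up a half-nut on the lead screw locks it (holds some 40 N).
- release (a joint): travel in m of the release button, which rides on the pusher block: 0 = up (locked), grows downward, 0.007 = fully down. Spring-loaded: starts to move at about 4 N, about 7 N at full travel, comes up by itself. From 3.5 mm down the half-nut is clear of the screw; let go, it drops into the nearest thread (4 mm pitch), shifting the block by up to 2 mm.
- button_top (a point): centre of the top face of the round black release button on the pusher block, 26 mm across, 140 mm above the bench when up (8 mm over the block's top). Moves with block and button.
- ridge (a point): middle of the top edge of the thumb rest, a wedge across the block on the end-stop (+y) side, 84 mm wide: upright face towards the button, 24 mm from the button's centre, top 148 mm above the bench and 4 mm thick, then sloping down to the block's rear edge. A fingertip that presses the button can bear against the upright face to push the block. The block's top is open on the other sides.
- syringe_full: bystander: filled 20 ml plastic syringe lying on the bench in front of the pump, 170 mm long, 24 mm barrel, fins 42 mm; origin on its underside at mid-barrel, y axis along it towards the plunger
- marker_pen: bystander: grey marker pen with black cap lying in front of the pump, 135 mm long, 18 mm thick; origin under its middle, y along it
- syringe_spare: bystander: second syringe with its plunger pushed in, lying behind the pump, 120 mm long, 24 mm thick; origin on its underside at mid-barrel
- tube_rack: bystander: white rack with 15 small glass tubes beside the end-plate end of the pump, 130 x 75 mm, 84 mm high; origin at the centre of its underside
- beaker: bystander: small glass beaker beside the cradle end of the pump, 68 mm wide, 90 mm high; origin at the centre of its underside
- solvent_bottle: bystander: glass bottle with a blue cap on the right, 86 mm wide, 180 mm high; origin at the centre of its underside
- wipes_box: bystander: small cardboard box of wipes on the left, 115 x 125 x 85 mm; origin at the centre of its underside
- timer: bystander: white desk timer standing on the right, 32 x 85 mm, 87 mm high; origin at the centre of its underside

How it is judged:
On the way, in this order (a step that is already met when the one before it is completed fails the run):
1. the release button is pressed down while the block is still where it stood (value of joint release above 0.003 m and distance of button_top from where it was at the start of the episode below 0.015 m), for 0.1 s.
2. the block is at its end stop with the button still held down (value of joint pusher above 0.137 m and value of joint release above 0.003 m), for 0.1 s.
At the end, for the whole second after the job is handed in: The pusher block is within 3 mm of its end stop and at rest, the release button is up again (less than 1.5 mm down) so that the half-nut locks the block, and no bystander is more than 20 mm from where it stood (value of joint pusher above 0.137 m and value of joint release below 0.0015 m and velocity of joint pusher between -0.005 and 0.005 m/s and not (distance of any of syringe_full, marker_pen, syringe_spare, tube_rack, beaker, solvent_bottle, wipes_box, timer from where it was at the start of the episode above 0.02 m)); the robot touches nothing.
It fails at once if the button comes up (less than 2 mm down) on the way: the block more than 12 mm from its start and more than 10 mm from the stop (distance of button_top from where it was at the start of the episode above 0.012 m and value of joint pusher below 0.13 m and value of joint release below 0.002 m).
It fails at once if a bystander is knocked, lifted or carried more than 20 mm (distance of any of syringe_full, marker_pen, syringe_spare, tube_rack, beaker, solvent_bottle, wipes_box, timer from where it was at the start of the episode above 0.02 m).
It also fails if it takes over 35 s, if anything falls off the work surface, if the arm or the gripper's body presses on something with over 40 N, if the wrist force passes 120 N, or if a joint passes its speed limit or range.

## Working session

There is one attempt and no reset: what is moved stays moved. The work goes in short steps, Python scripts to look and compute and a shell command to move; the robot and the scene stay as the last step left them, time stands still between calls to the robot, and variables do not carry over. Pictures are saved under pics/ and viewed, at most 10 in all, crops included, and the job is handed in when it is done.

```bash
mkdir -p pics
cat > h.py <<'E'
import numpy as np, cv2
from workcell import bot
def ray(cam,uv):
    i=bot.camera_info(cam);K=np.array(i["intrinsics"],float);d=np.array(i["distortion"],float);T=np.array(i["camera_from_world"],float)
    p=cv2.undistortPoints(np.array([[uv]],float),K,d)[0,0]
    R=T[:3,:3];c=-R.T@T[:3,3];return c,R.T@np.array([p[0],p[1],1])
def at_z(cam,uv,z):
    c,r=ray(cam,uv);return c+r*(z-c[2])/r[2]
def tri(a,b):
    A=[];B=[]
    for cam,uv in (("scene",a),("top",b)):
        c,r=ray(cam,uv);r/=np.linalg.norm(r);P=np.eye(3)-np.outer(r,r);A.append(P);B.append(P@c)
    return np.linalg.lstsq(np.vstack(A),np.hstack(B),rcond=None)[0]
E
python3 - <<'E'
from h import *
for c in ("scene","top"): cv2.imwrite(f"pics/{c}0.png",bot.camera(c))
for t,z in (("button_top",.14),("ridge",.148),("pump",0)):
    for c in ("scene","top"):
        for d in bot.spot_point(c,t)[:2]: print(t,c,round(d["confidence"],2),np.round(d["uv"],1),at_z(c,d["uv"],z).round(4))
o=bot.get_obs();print(o["clock"],o["eef_pos"],o["tool_rot"],o["grip_width"],o["ft_force"])
E
```

```text
button_top scene 0.4 [247.6 188.6] [0.516  0.0127 0.14  ]
button_top top 0.55 [247.8 207.9] [0.5222 0.0229 0.14  ]
ridge scene 0.7 [259.  187.6] [0.534  0.0493 0.148 ]
ridge scene 0.55 [126.6 216.5] [ 0.4755 -0.4208  0.148 ]
ridge top 0.9 [241.6 200.1] [0.5442 0.0414 0.148 ]
ridge top 0.61 [247.6 208. ] [0.5208 0.0235 0.148 ]
pump scene 0.76 [255.8 219.1] [0.5571 0.0286 0.    ]
pump top 0.81 [250.1 198.7] [0.5718 0.0161 0.    ]
0.4 [0.16424989 0.47217511 0.25316841] [ 1.66600552e-01  9.86024458e-01 -1.54595310e-04 -2.10930552e-05] 0.085820465618399 [-0.34393199  0.01230449  0.3123416 ]
```

View pics/top0.png

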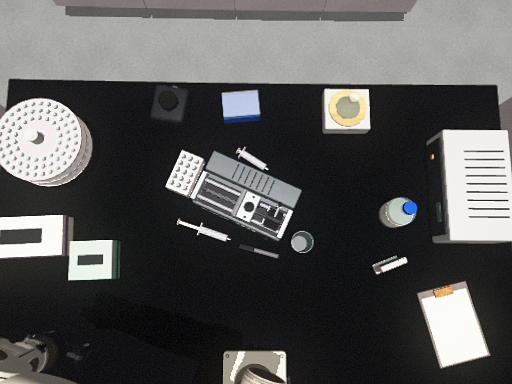

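View pics/scene0.png

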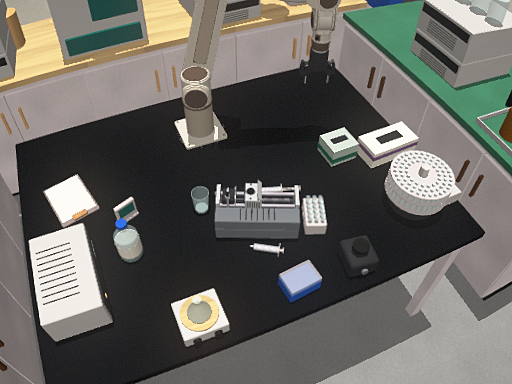

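Run:
```python
from h import *
a=cv2.imread("pics/top0.png")[140:250,160:310];b=cv2.imread("pics/scene0.png")[165:245,180:335]
cv2.imwrite("pics/c1.png",cv2.resize(a,None,fx=5,fy=5,interpolation=cv2.INTER_CUBIC))
cv2.imwrite("pics/c2.png",cv2.resize(b,None,fx=5,fy=5,interpolation=cv2.INTER_CUBIC))
```

```text
(no output)
```

View pics/c1.png

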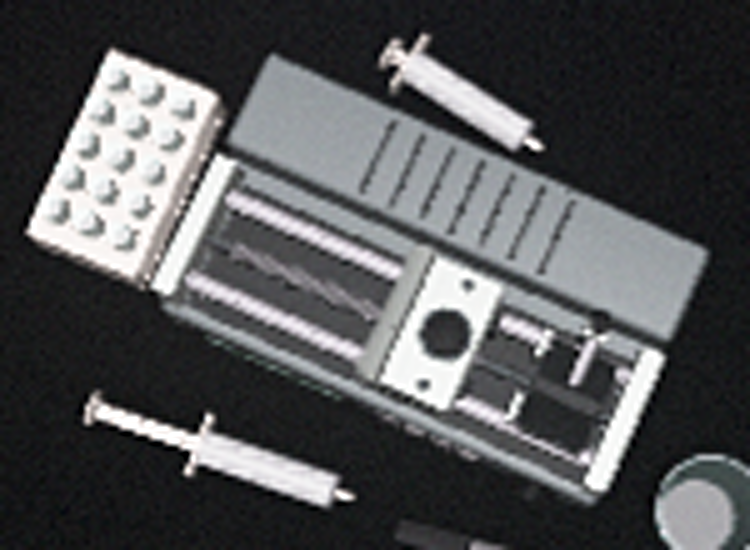

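View pics/c2.png

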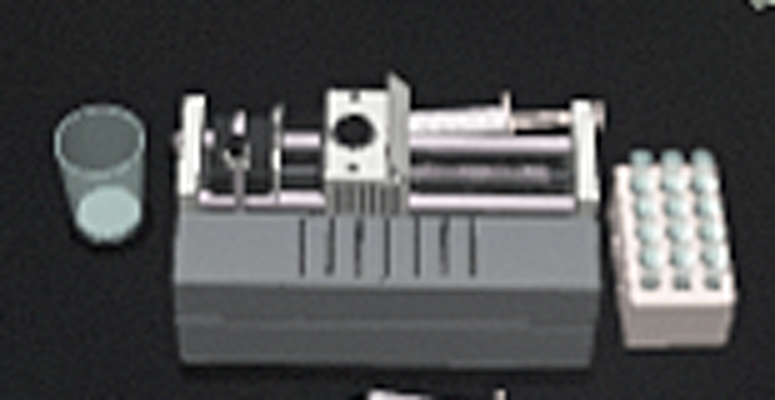

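Run:
```python
from h import *
f=lambda u,v,o:((u+.5)/5-.5+o[0],(v+.5)/5-.5+o[1])
T=lambda u,v,z:at_z("top",f(u,v,(160,140)),z)
S=lambda u,v,z:at_z("scene",f(u,v,(180,165)),z)
b=T(444,334,.14);print("btn",b,S(354,131,.14),tri(f(354,131,(180,165)),f(444,334,(160,140))))
for n,p,q in (("rear",T(272,55,.11),T(708,250,.11)),("front",T(228,142,.11),T(668,340,.11)),("plates",T(188,225,.118),T(626,420,.118)),("scene rear",S(598,210,.11),S(175,208,.11))):
    d=p-q;print(n,p,q,np.hypot(*d[:2]),"yaw axis",np.degrees(np.arctan2(d[1],d[0])))
p,q=T(228,157,.118),T(164,293,.118);d=p-q;print("plateL",p,q,np.hypot(*d[:2]),np.degrees(np.arctan2(d[1],d[0])))
p,q=T(655,351,.118),T(597,489,.118);d=p-q;print("plateR",p,q,np.hypot(*d[:2]),np.degrees(np.arctan2(d[1],d[0])))
```

```text
btn [0.52667223 0.02119408 0.14      ] [0.52948377 0.01779839 0.14      ] [0.52681747 0.02016224 0.13616819]
rear [0.70409979 0.12890156 0.11      ] [ 0.58387076 -0.13972785  0.11      ] 0.2943072896665704 yaw axis 65.88839780789588
front [0.64879394 0.15467638 0.11      ] [ 0.52816895 -0.1147221   0.11      ] 0.2951710211259392 yaw axis 65.87922872399288
plates [0.59526234 0.1767322  0.118     ] [ 0.47851756 -0.0882491   0.118     ] 0.2895590303872868 yaw axis 66.2227937328582
scene rear [0.64218802 0.15869502 0.11      ] [ 0.52218477 -0.11765241  0.11      ] 0.30127841549572026 yaw axis 66.52721238946135
plateL [0.63761227 0.15362823 0.118     ] [0.55347557 0.18996374 0.118     ] 0.09164743749162917 -23.357718703994575
plateR [ 0.52032343 -0.10600862  0.118     ] [ 0.43719726 -0.07068421  0.118     ] 0.09032040201931807 -23.02303208033242
```

The top view puts the button at about (248.8, 206.8) px, which is world (0.527, 0.020). The pump's +y axis is at a heading of about 66°, pointing towards the rack. The jaw line is already at about 71°, so I'll approach with the gripper shut.

```bash
python3 -m inch '[23,-28,0,0,0,-0.01,0, 46,-56,0,0,0,-0.02,0, 69,-84,0,0,0,-0.03,0, 92,-113,0,0,0,-0.04,0, 115,-141,0,0,0,-0.05,0, 138,-169,0,0,0,-0.06,0, 161,-197,0,0,0,-0.07,0, 184,-225,0,0,0,-0.08,0]'; python3 -m inch '[23,-28,0,0,0,0,0, 46,-56,0,0,0,0,0, 69,-84,0,0,0,0,0, 92,-113,0,0,0,0,0, 115,-141,0,0,0,0,0, 138,-169,0,0,0,0,0, 160,-197,0,0,0,0,0, 181,-222,0,0,0,0,0]'
```

```text
clock: 1.07
eef_pos: [0.3491, 0.2458, 0.2536]
tool_rot: [0.206, 0.979, 0.0, 0.0]
ft_force: [0.7, 0.2, -0.2]
grip_width: 0.0001
grasp_force: 0.0
clock: 1.73
eef_pos: [0.5303, 0.0232, 0.2533]
tool_rot: [0.206, 0.978, -0.0, 0.0]
ft_force: [0.7, 0.6, 0.6]
grip_width: -0.0
grasp_force: 0.0
```

```bash
python3 -m inch '[-1,2,-30,0,0,0,0, -1,2,-60,0,0,0,0, -1,2,-78,0,0,0,0, -1,2,-78,0,0,0,0]'
python3 - <<'E'
from h import *
a=bot.camera("top")[175:235,210:290];b=bot.camera("scene")[160:220,215:295]
f=lambda i:cv2.resize(i,None,fx=5,fy=5,interpolation=cv2.INTER_CUBIC)
cv2.imwrite("pics/d1.png",np.hstack([f(a),f(b)]))
E
```

```text
clock: 2.07
eef_pos: [0.5253, 0.0267, 0.1708]
tool_rot: [0.206, 0.978, -0.001, -0.004]
ft_force: [-0.3, -0.2, -0.2]
grip_width: 0.0004
grasp_force: 0.0
```

View pics/d1.png

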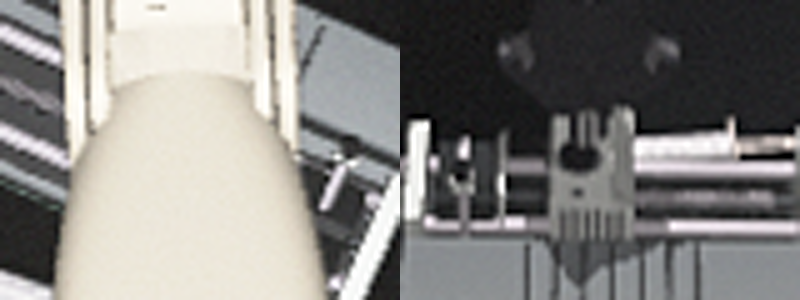

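The top view is blocked by the wrist. The scene view shows the fingertips just above the block, around crop (595,120), with the button at (580,155) and the wedge to its right. I'll check this against the projection once the arm settles.

```bash
python3 -m inch '[0,0,0,0,0,0,0, 0,0,0,0,0,0,0]'
python3 - <<'E'
from h import *
o=bot.get_obs();e=np.array(o["eef_pos"]);print(e)
i=bot.camera_info("scene");T=np.array(i["camera_from_world"]);K=np.array(i["intrinsics"]);d=np.array(i["distortion"])
u=np.array([.4035,.915,0]);tip=e-[0,0,.022];B=np.array([.527,.0203,.14])
P=lambda p:((cv2.projectPoints(np.array([p]),cv2.Rodrigues(T[:3,:3])[0],T[:3,3],K,d)[0][0,0]-[215,160])*5).round()
for p in (tip,tip+.0145*u,tip-.0145*u,B,B+u*.024+[0,0,.008]):print(P(p)+[400,0])
b=bot.camera("scene")[165:205,230:280]
cv2.imwrite("pics/d2.png",cv2.resize(b,None,fx=12,fy=12,interpolation=cv2.INTER_CUBIC))
E
```

```text
clock: 2.33
eef_pos: [0.5296, 0.0275, 0.1773]
tool_rot: [0.206, 0.979, 0.0, 0.002]
ft_force: [-0.4, -0.0, -0.2]
grip_width: -0.0
grasp_force: 0.0
[0.52957633 0.02750745 0.17730576]
[590. 136.]
[610. 136.]
[569. 136.]
[579. 151.]
[613. 144.]
```

View pics/d2.png

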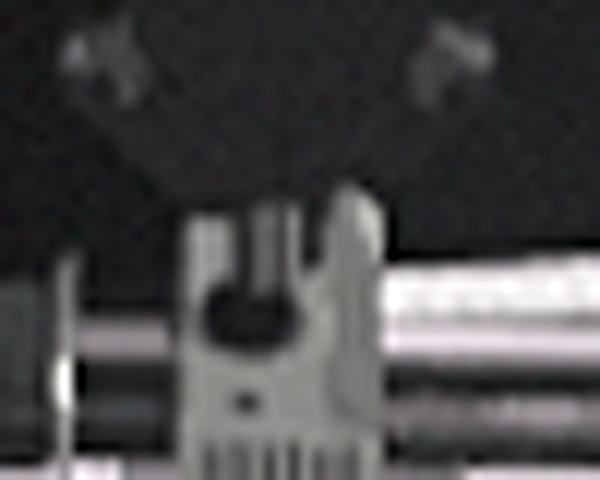

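Fingertips span about x 232–325 in the crop, and the wedge face is at about 331, which is tight. The button is at (252,318). I'll back off 3 mm along the rods and descend slowly.

```bash
python3 -m inch '[-0.5,-1.5,0,0,0,0,0, -1,-3,0,0,0,0,0, -1,-3,-2,0,0,0,0, -1,-3,-4,0,0,0,0, -1,-3,-6,0,0,0,0, -1,-3,-8,0,0,0,0, -1,-3,-8,0,0,0,0,-1,-3,-8,0,0,0,0]'
```

```text
clock: 3.05
eef_pos: [0.5271, 0.0242, 0.167]
tool_rot: [0.206, 0.979, -0.0, -0.0]
ft_force: [-0.2, -0.5, 0.7]
grip_width: -0.0001
grasp_force: 0.0
```

```bash
python3 -m inch '[0,0,-1.5,0,0,0,0, 0,0,-3,0,0,0,0, 0,0,-4.5,0,0,0,0, 0,0,-6,0,0,0,0, 0,0,-7,0,0,0,0, 0,0,-7,0,0,0,0, 0,0,-7,0,0,0,0]'
```

```text
clock: 3.63
eef_pos: [0.5274, 0.0242, 0.1607]
tool_rot: [0.206, 0.979, 0.0, 0.0]
ft_force: [-1.0, -0.3, 4.1]
grip_width: -0.0001
grasp_force: 2.1
```

```bash
python3 -m inch '[0,0,-1.5,0,0,0,0, 0,0,-3,0,0,0,0, 0,0,-4.2,0,0,0,0, 0,0,-4.6,0,0,0,0, 0,0,-4.6,0,0,0,0, 0,0,-4.6,0,0,0,0, 0,0,-4.6,0,0,0,0]'
```

```text
clock: 4.22
eef_pos: [0.5274, 0.0243, 0.156]
tool_rot: [0.206, 0.979, 0.0, 0.0]
ft_force: [-1.4, 0.1, 6.1]
grip_width: -0.0001
grasp_force: 3.0
```

```bash
python3 -m inch '[0.2,0.5,0,0,0,0,0, 0.6,1.4,0,0,0,0,0, 1.2,2.7,0,0,0,0,0, 2,4.6,0,0,0,0,0, 3.2,7.3,0,0,0,0,0, 4.4,10,0,0,0,0,0, 5.2,11.9,0,0,0,0,0, 5.6,12.8,0,0,0,0,0]'
```

```text
clock: 4.88
eef_pos: [0.5332, 0.0372, 0.1561]
tool_rot: [0.206, 0.979, 0.0, 0.0]
ft_force: [-2.0, -1.0, 6.8]
grip_width: -0.0002
grasp_force: 3.0
```

```bash
python3 -m inch '[1,2.3,0,0,0,0,0, 3,6.8,0,0,0,0,0, 5.4,12.3,0,0,0,0,0, 8,18.1,0,0,0,0,0, 10.6,24,0,0,0,0,0, 13,29.5,0,0,0,0,0, 14.8,33.6,0,0,0,0,0, 15.8,35.8,0,0,0,0,0]'
```

```text
clock: 5.55
eef_pos: [0.5494, 0.0733, 0.1562]
tool_rot: [0.206, 0.979, 0.0, 0.001]
ft_force: [-0.6, -0.3, 5.7]
grip_width: 0.0001
grasp_force: 3.0
```

Run:
```python
from h import *
a=bot.camera("scene")[160:220,225:325]
cv2.imwrite("pics/e1.png",cv2.resize(a,None,fx=7,fy=7,interpolation=cv2.INTER_CUBIC))
o=bot.get_obs();print(o["eef_pos"],o["ft_force"])
```

```text
[0.54953718 0.07356324 0.15622222] [-1.15896618  0.50351539  5.73839719]
```

View pics/e1.png

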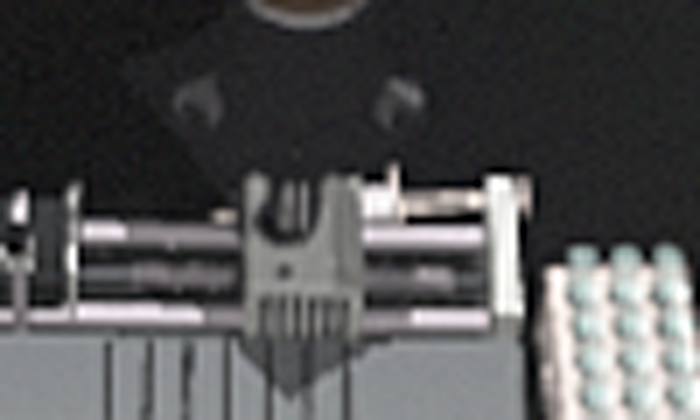

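The block is moving with the finger: crop x 245–365, with the end plate at 487, so roughly 60–80 mm are left.

```bash
python3 -m inch '[1,2.3,0,0,0,0,0, 3,6.8,0,0,0,0,0, 5.4,12.3,0,0,0,0,0, 8,18.1,0,0,0,0,0, 10.6,24,0,0,0,0,0, 13,29.5,0,0,0,0,0, 14.8,33.6,0,0,0,0,0, 15.8,35.8,0,0,0,0,0]'; python3 -m inch '[1,2.3,0,0,0,0,0, 2.6,5.9,0,0,0,0,0, 4.2,9.5,0,0,0,0,0, 5.8,13.2,0,0,0,0,0, 7,15.9,0,0,0,0,0, 8,18.1,0,0,0,0,0, 8.5,19.3,0,0,0,0,0]'
```

```text
clock: 6.27
eef_pos: [0.5655, 0.109, 0.1563]
tool_rot: [0.206, 0.979, 0.0, 0.001]
ft_force: [-1.1, -1.4, 6.2]
grip_width: 0.0001
grasp_force: 3.0
clock: 6.85
eef_pos: [0.574, 0.1281, 0.1564]
tool_rot: [0.206, 0.979, 0.0, 0.001]
ft_force: [0.4, -1.0, 6.6]
grip_width: -0.0
grasp_force: 2.9
```

```bash
python3 -m inch '[0.6,1.4,0,0,0,0,0, 1.4,3.2,0,0,0,0,0, 2.2,5,0,0,0,0,0, 3,6.8,0,0,0,0,0, 3.6,8.2,0,0,0,0,0, 4,9.1,0,0,0,0,0, 4,9.1,0,0,0,0,0]'; python3 -m inch '[0.4,0.9,0,0,0,0,0, 0.8,1.8,0,0,0,0,0, 1.2,2.7,0,0,0,0,0, 1.6,3.6,0,0,0,0,0, 1.6,3.6,0,0,0,0,0, 1.6,3.6,0,0,0,0,0]'
```

```text
clock: 7.43
eef_pos: [0.5772, 0.1357, 0.156]
tool_rot: [0.206, 0.978, -0.001, 0.001]
ft_force: [-1.4, -4.2, 6.6]
grip_width: -0.0001
grasp_force: 3.0
clock: 7.93
eef_pos: [0.5785, 0.1391, 0.1559]
tool_rot: [0.206, 0.978, -0.002, 0.0]
ft_force: [-1.4, -4.0, 5.2]
grip_width: 0.0002
grasp_force: 3.0
```

```bash
python3 -m inch '[0.4,0.9,0,0,0,0,0, 0.8,1.8,0,0,0,0,0, 1.2,2.7,0,0,0,0,0, 1.2,2.7,0,0,0,0,0, 1.2,2.7,0,0,0,0,0]';  python3 - <<'E'
from h import *
a=bot.camera("scene")[160:220,225:325]
cv2.imwrite("pics/e2.png",cv2.resize(a,None,fx=7,fy=7,interpolation=cv2.INTER_CUBIC))
E
```

```text
clock: 8.35
eef_pos: [0.5788, 0.1397, 0.1559]
tool_rot: [0.207, 0.978, -0.004, -0.0]
ft_force: [-3.7, -9.4, 9.1]
grip_width: 0.0002
grasp_force: 6.0
```

View pics/e2.png

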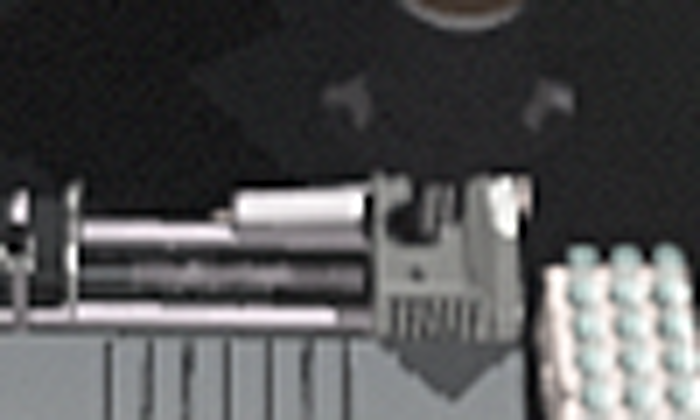

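The block sits against the end plate (crop x 375–520), with about 10 N on the wedge and the button still held down. I'll lift off straight up.

```bash
python3 -m inch '[0,0,0,0,0,0,0, -0.4,-0.9,1.5,0,0,0,0, -0.4,-0.9,4,0,0,0,0, -0.6,-1.4,7,0,0,0,0, -1.2,-2.7,11,0,0,0,0, -2,-4.5,20,0,0,0,0, -2,-4.5,40,0,0,0,0, -2,-4.5,65,0,0,0,0]'; python3 -m inch '[0,0,30,0,0,0,0, -20,0,60,0,0,0,0, -50,0,80,0,0,0,0, -80,0,80,0,0,0,0, -110,0,80,0,0,0,0, -140,0,80,0,0,0,0, -160,0,80,0,0,0,0, -160,0,80,0,0,0,0]'
python3 - <<'E'
from h import *
a=bot.camera("scene")[160:220,225:325];b=bot.camera("top")[140:240,160:310]
cv2.imwrite("pics/f.png",np.vstack([cv2.resize(a,(500,300),interpolation=cv2.INTER_CUBIC),cv2.resize(b,(500,300),interpolation=cv2.INTER_CUBIC)]))
E
```

```text
clock: 9.07
eef_pos: [0.5764, 0.1389, 0.2194]
tool_rot: [0.206, 0.979, -0.001, -0.002]
ft_force: [0.2, 1.2, 0.4]
grip_width: -0.0003
grasp_force: 0.0
clock: 9.73
eef_pos: [0.4142, 0.139, 0.3017]
tool_rot: [0.205, 0.979, 0.0, -0.001]
ft_force: [-0.6, -0.7, 0.0]
grip_width: 0.0
grasp_force: 0.0
```

View pics/f.png

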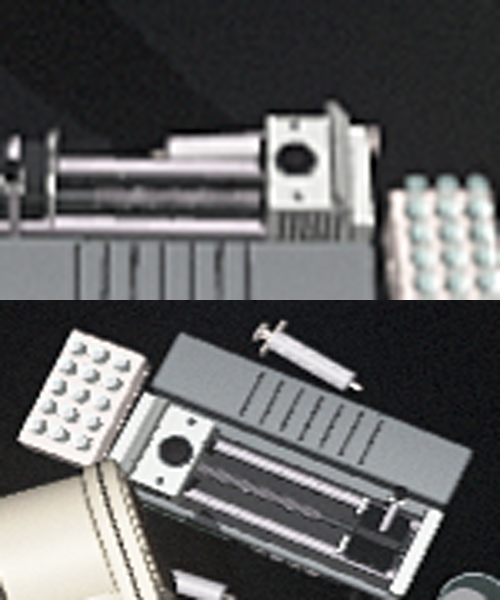

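The block is against the end plate in both views, with the button up and nothing else moved. Handing in.

```bash
python3 -c "
from workcell import bot
print(bot.job_done())"
```

```text
the job is handed in; nothing more can be done
None
```

The job is handed in with no verdict returned: I pressed the button, slid the pusher block to its end stop with it held down, and let go only there; the last pictures show the block against the end plate, the button up and no visible bystander moved.

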